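Prop the tile bin open

ROBOT

A 7-joint arm with a two-finger parallel gripper is mounted at the origin on a cart in front of the work surface, level with it; the furniture and walls round the work are solid. World frame = base frame: x ahead of the robot, y to its left, z up, the work surface at z = 0. Lengths are in m, angles in rad, forces in N, time in s.
With the tool pointing down it reaches from about 0.35 to 0.9 m from the base axis. Payload 19.9 kg.
Tool frame: the origin (TCP) lies between the finger pads; the fingertips stand 19 mm ahead of it and the grasp point (between the pads) is the TCP; z points along the fingers, y is the direction in which the jaws open and shut (so a half turn about z gives the same grasp; the last joint's range is limited). The gripper opens to 94 mm and grips with 3 to 60 N. Pads are 16 mm wide; open, the fingers measure 119 mm over their backs; the gripper's body (75 mm by 177 mm) begins 78 mm behind the grasp point.
Start: joints at [-1.276, 0.417, -0.01, 1.614, 0.005, 1.111, -0.053], TCP at [0.206, 0.59, 0.193] pointing down, gripper open.
Joint ranges: [-2.81, 2.81], [-0.39, 2.02], [-1.27, 1.25], [0.06, 2.57], [-1.19, 4.33], [0.19, 2], [-2.82, 2.82]. Speed limits (rad/s): [1.89, 1.89, 2.39, 2.39, 3.01, 3.01, 3.01].

INTERFACE

Orientations are given as a 3x3 rotation matrix whose columns are the frame's x, y, z axes.
In Python, from rig import robot gives the robot as it stands. Calls block until the motion is done:
- robot.move_ptp(position, orientation): joint-space move of the TCP to a pose.
- robot.move_linear(position, velocity=0.15, frame=None, threshold=None): straight line of the TCP; frame=None keeps the orientation; velocity is the mean speed in m/s. With threshold (N) it stops when the force on the tool has changed by that much, and returns True; else False.
- robot.goto_joints(angles): joint-space move.
- robot.gripper_to(opening): finger opening in m; the grip force is fixed at half the most; returns when the fingers have stopped.
- robot.pause(seconds).
- robot.ik(position, orientation): joint angles nearest the present ones, or None.
- robot.get_state(): the state.
- robot.grab_frame(name): name is "scene" or "top" or "wrist"; returns the picture (480x640x3 uint8, red, green, blue); there is no depth.
- robot.camera_info(name): a dict with "fx", "fy", "cx", "cy" (pixels), "rvec" (rotation vector, rad) and "tvec" (3), from world to camera coordinates, as OpenCV has them. Camera axes: x right, y down, z forward; pixel columns grow to the right and rows downward; lengths in m; the calibration is good to about 2 mm. The wrist camera is an equidistant fisheye: a pixel r from the principal point sees the ray r / f radians off the axis. A picture is of the moment at which its call begins: read the wrist's pose just before it. camera_info takes no time and is no camera call; for the wrist camera it gives the pose at the moment of the call.
A pose or a line that the arm cannot do raises robot.PlanningError and nothing moves.
- robot.sign_off(): hands the job in, once; it reports no verdict.
The state is a dict: "time": time; "qpos": joint angles; "joint_vel": joint speeds; "effort": joint torques, N m; "ee_pos": TCP position; "tool_rot": TCP orientation; "force": force on the tool from outside, world axes, zero at the start; "moment": the same for the moment, N m; "opening": finger opening in m.
Only numpy, scipy, OpenCV 4.12 (cv2) and the standard library are available. Lean on these libraries where they do the work, as an engineer would, in place of code of your own. Each camera call takes 0.05 s, during which the arm holds its last target. There are 200 camera calls.

TASK

Lift the green lid of the grey tile bin by its front handle, then swing the prop rod up and back under the raised lid, past the holding hole in the lid's yellow rail, and ease the lid down until the rod's red ball slips fully home in that hole, and press lightly (some 6 to 12 N at the handle) until you feel the rod stop it and take the load. The lid must then rest propped open with nothing touching it; do not slam the lid or force it down hard on the rod, and leave the mug, the timer and the wooden block where they are.

Things in the scene. Friction and masses are not known exactly. Their poses are not given: they have to be found in the camera images.
- bin: Grey sheet-steel bin, 190 (x) x 180 (y) x 110 mm high, fixed to the bench; position and yaw vary. Origin: centre of its underside; x points to the hinge (far) side, y left, z up. The prop rod is on its right (-y) side. Lid and rod both swing about axes along the bin's y.
- lid (a joint): Lid angle, rad: 0 shut (it starts at 0 to 0.12), grows as it opens, at most 1.2. Lid 190 mm deep, 6 mm thick, hinged at the far side. Stiff hinges hold it wherever it is left (about 6 N at the handle lifts it, 1 to 2 N lowers it). The rod can swing to its place under the rail only with the lid above about 0.95. With the rod home in the hole the lid stands anywhere from 0.64 to 0.76, as the hole varies.
- lid_hinge (a point): Middle of the lid's hinge axis: 95 mm behind (+x) and 112 mm above the bin's origin. The axis lies in the plane of the lid's underside.
- lid_handle (a point): Middle of the lid's handle: round black bar, 12 mm thick, 100 mm long along the bin's y, 228 mm from the hinge axis, in the plane of the lid's underside, 38 mm ahead of the lid's edge (room for a finger on both sides). The point turns with the lid: x along the lid to the hinge, z out of its top.
- rail_zone (a point): Point fixed to the lid, 132 mm from the hinge axis, over the rod's plane, in the underside plane of the yellow rail (24 mm wide) on the lid's right edge. The rail's holding hole, 18 mm long (along the lid), 10 mm deep, capped with steel, lies up to 12 mm to either side of this point: the rail's clamp setting varies and is not reported, so find the hole by feel (or sight).
- rod (a joint): Prop rod angle, rad: 0 to 0.1 stowed (level, pointing forward), 1.57 upright, at most 2.35 (leaning back to the hinge). Stiff pivot: stays where it is left (about 2 N at the grip moves it). At 2.05 the ball is about 100 mm from the hinge, behind (hinge side of) the hole for every setting, and meets the rail as the lid comes down to about 0.92.
- rod_pivot (a point): The rod's pivot, at (-25, -115, 90) mm in the bin's frame.
- rod_ball (a point): Centre of the red 10 mm ball on the rod's free end, 115 mm from the pivot. Rail slippery: under the sinking lid a ball behind the hole slides forward, 5 mm below the rail's underside plane, slips into the hole, and after some 0.08 rad more the lid stops dead. Fully home its centre is 5 mm above that plane; then 6 to 12 N at the handle suffices, 20 is too much. A ball in front of the hole slides off forward.
- rod_grip (a point): Middle of the round black grip, 16 mm thick, 70 mm long, that sticks out sideways (to the bin's -y) from the rod, 70 mm from the pivot and 80 mm outside the rod's plane; to be held or pushed.
- mug_mid (a point): Blue and white mug, 78 mm wide, 92 mm high, left of the bin; point half-way up. Bystander.
- timer_mid (a point): White kitchen timer with a red dial, 54 x 60 x 66 mm, right of the bin; point half-way up. Bystander.
- block_mid (a point): Wooden block 58 x 125 x 30 mm, on the bench front left of the bin; its centre. Bystander.

How it is judged:
By the outcome, as a careful person would: the job done as asked, in the order asked, and still so for the second after the job is handed in, with the robot touching nothing.
It also fails if it takes over 72 s, if anything falls off the work surface, if the arm or the gripper's body presses on something with over 40 N, if the wrist force passes 120 N, or if a joint passes its speed limit or range.

## Working session

There is one attempt and no reset: what is moved stays moved. The work goes in short steps, each a Python script; the robot and the scene stay as the last script left them, time stands still between calls to the robot, and variables do not carry over. Pictures are saved under pics/ and viewed, about 8 in all and at most 12, crops included, and the job is handed in when it is done.

```bash
ls; mkdir -p pics; python3 - <<'E'
from rig import robot
import cv2
for n in("scene","top"):
    f=robot.grab_frame(n);cv2.imwrite(f"pics/{n}0.png",f[...,::-1]);print(n,robot.camera_info(n))
print(robot.get_state())
E
```

```text
pics
scene {'fx': 548.389613964908, 'fy': 548.389613964908, 'cx': 313.8857503250069, 'cy': 229.18790599544215, 'rvec': array([ 2.07519799, -0.66343801,  0.3668753 ]), 'tvec': array([-0.42494173,  0.24211125,  0.8454364 ])}
top {'fx': 478.173506935726, 'fy': 478.173506935726, 'cx': 310.6617385245003, 'cy': 238.2810112204626, 'rvec': array([ 2.1305509 , -2.11850775,  0.19978306]), 'tvec': array([0.01096871, 0.55623345, 1.03345977])}
{'time': 0.1, 'qpos': array([-1.27650781,  0.41789727, -0.01032508,  1.61408541,  0.00469337,
        1.1107133 , -0.05301837]), 'joint_vel': array([ 0.00064968, -0.00181387, -0.00080526, -0.00195734,  0.00252715,
       -0.00029401, -0.0008184 ]), 'effort': array([ 3.50962116e-03, -8.52576184e+01,  6.41686488e-01, -4.26692748e+01,
       -4.87363280e-02,  1.65000488e-02, -7.15750190e-06]), 'ee_pos': array([0.20582932, 0.5897708 , 0.19271038]), 'tool_rot': array([[-9.44153005e-01,  3.29507239e-01, -2.88801307e-04],
       [ 3.29507358e-01,  9.44152435e-01, -1.03990691e-03],
       [-6.99843972e-05, -1.07699339e-03, -9.99999418e-01]]), 'force': array([-0.66288833, -0.63750346, -1.12716606]), 'moment': array([0.02495276, 0.02144838, 0.00637309]), 'opening': 0.09392211194859178}
```

View pics/scene0.png

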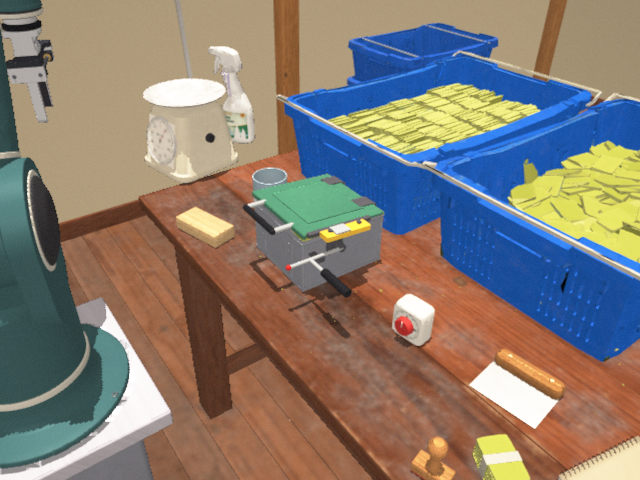

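View pics/top0.png

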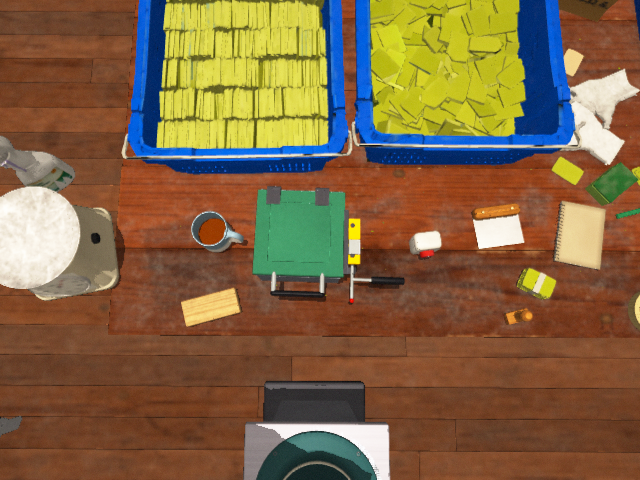

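The bin sits at around (300,235) in the top view. The handle is the black bar at about (298,294), the red ball is near (352,300), and the grip is at about (386,281). The timer is at (425,243), the mug at (211,231) and the block at (211,307). Next I'll enlarge both views.

```bash
python3 - <<'E'
import cv2
a=cv2.imread("pics/top0.png")[180:310,245:415];cv2.imwrite("pics/topc.png",cv2.resize(a,None,fx=4.5,fy=4.5,interpolation=cv2.INTER_CUBIC))
a=cv2.imread("pics/scene0.png")[165:300,235:395];cv2.imwrite("pics/scenec.png",cv2.resize(a,None,fx=4.4,fy=4.4,interpolation=cv2.INTER_CUBIC))
E
```

```text
(no output)
```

View pics/topc.png

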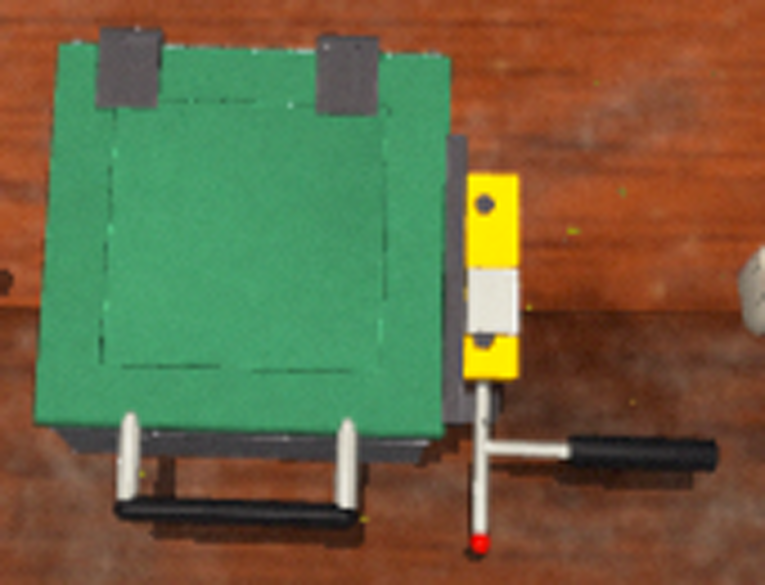

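View pics/scenec.png

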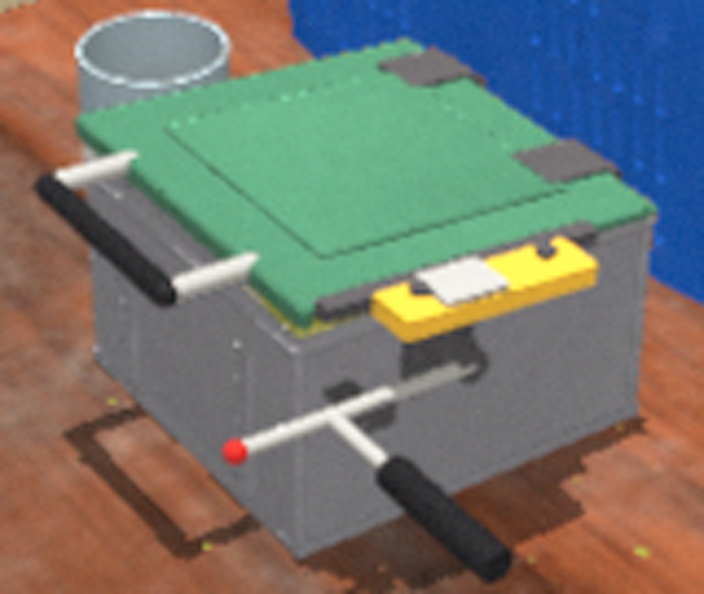

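The crops show the handle ends, the ball, the grip, the lid corners and the white cap plate over the hole. I'll fit the pose of everything from these.

```bash
cat > geo.py <<'E'
import numpy as np, json, os
P=json.load(open('fit.json')) if os.path.exists('fit.json') else None
def binw(p,x,y,yaw):
    c,s=np.cos(yaw),np.sin(yaw);return np.array([[c,-s,0],[s,c,0],[0,0,1]])@np.array(p)+[x,y,0]
def lidb(d,y,h,a): # d from hinge, h out of top
    return np.array([.095-d*np.cos(a)+h*np.sin(a),y,.112+d*np.sin(a)+h*np.cos(a)])
def rodb(r,y,t): return np.array([-.025-r*np.cos(t),y,.09+r*np.sin(t)])
def W(p): return binw(p,*P[:3])
def Rz(): return np.array([[np.cos(P[2]),-np.sin(P[2]),0],[np.sin(P[2]),np.cos(P[2]),0],[0,0,1]])
E
rm -f fit.json; python3 - <<'E'
from rig import robot
from geo import *
import cv2
from scipy.optimize import least_squares
C={n:robot.camera_info(n) for n in("scene","top")}
def proj(n,p):
    c=C[n];K=np.array([[c['fx'],0,c['cx']],[0,c['fy'],c['cy']],[0,0,1]])
    return cv2.projectPoints(np.array(p).reshape(1,3),c['rvec'],c['tvec'],K,None)[0].ravel()
px=lambda n,u,v: np.array([245+u/4.5,180+v/4.5]) if n=='top' else np.array([235+u/4.4,165+v/4.4])
L=lambda d,y,h:(lambda q:lidb(d,y(q) if callable(y) else y,h,q[3]))
R=lambda r,y:(lambda q:rodb(r,y,q[4]))
B=lambda *p:(lambda q:np.array(p))
obs=[('top',115,508,L(.228,.05,0)),('top',357,516,L(.228,-.05,0)),('scene',45,187,L(.228,.05,0)),('scene',167,293,L(.228,-.05,0)),
('top',35,424,L(.19,lambda q:q[5],.006)),('top',442,437,L(.19,lambda q:-q[5],.006)),('scene',78,122,L(.19,lambda q:q[5],.006)),
('scene',655,213,L(0,lambda q:-q[5],.006)),
('top',480,543,R(.115,-.115)),('scene',235,452,R(.115,-.115)),('top',569,452,R(.07,-.16)),('top',717,455,R(.07,-.23)),
('scene',393,472,R(.07,-.16)),('scene',495,566,R(.07,-.23)),('scene',298,557,B(-.095,-.09,0)),('scene',635,415,B(.095,-.09,0))]
def res(q):return np.array([proj(n,binw(f(q),*q[:3]))-px(n,u,v) for n,u,v,f in obs])
s=least_squares(lambda q:res(q).ravel(),[.55,0,0,.05,.05,.09],loss='soft_l1')
print(s.x.round(4));print(res(s.x).round(1).tolist())
json.dump(list(s.x),open('fit.json','w'))
q=s.x
# cap centre and rail front/rear edges
for nm,n,u,v in[('cap','top',493,301),('cap','scene',461,281),('capF','top',493,334),('capR','top',493,268),('railF','top',491,378),('railR','top',493,174)]:
  for h in(.008,.014):
    t=least_squares(lambda z:proj(n,binw(lidb(z[0],z[1],h,q[3]),*q[:3]))-px(n,u,v),[.132,-.115]).x;print(nm,n,h,t.round(4))
E
```

```text
[ 0.5575  0.0378 -0.0293  0.0692  0.0323  0.0928]
[[2.3, 0.1], [-3.1, 0.0], [-0.0, 0.2], [-1.2, 0.5], [0.2, -0.6], [-0.7, -0.4], [-0.7, -1.3], [1.3, -2.9], [-0.4, -0.3], [-0.7, -0.5], [1.1, -0.3], [0.8, 0.1], [-0.3, 0.2], [1.2, 1.1], [-0.8, 0.4], [0.2, -0.4]]
cap top 0.008 [ 0.1261 -0.1168]
cap top 0.014 [ 0.1276 -0.1162]
cap scene 0.008 [ 0.1214 -0.109 ]
cap scene 0.014 [ 0.1278 -0.1168]
capF top 0.008 [ 0.1419 -0.1169]
capF top 0.014 [ 0.1432 -0.1164]
capR top 0.008 [ 0.1102 -0.1166]
capR top 0.014 [ 0.1117 -0.116 ]
railF top 0.008 [ 0.1627 -0.1163]
railF top 0.014 [ 0.164  -0.1157]
railR top 0.008 [ 0.0642 -0.1161]
railR top 0.014 [ 0.066  -0.1155]
```

```bash
cat >> geo.py <<'E'
def ori(tau,sg=1):
    z=np.array([np.sin(tau),0,-np.cos(tau)]);y=sg*np.array([np.cos(tau),0,np.sin(tau)])
    return Rz()@np.c_[np.cross(y,z),y,z]
def hpos(a,back=.004,tau=.785,off=0,y=0): # TCP so bar is 'back' ahead of TCP along tool z; off along jaw normal (+x+z)
    return W(lidb(.228,y,0,a))+Rz()@(-back*np.array([np.sin(tau),0,-np.cos(tau)])+off*np.array([np.cos(tau),0,np.sin(tau)]))
def gpos(t,tau,back=.004,off=0,y=-.2):
    return W(rodb(.07,y,t))+Rz()@(-back*np.array([np.sin(tau),0,-np.cos(tau)])+off*np.array([np.cos(tau),0,np.sin(tau)]))
E
python3 - <<'E'
from rig import robot
from geo import *
from scipy.optimize import brentq
import cv2
for sg in(1,-1):
  for tau in(.4,.6,.785):
    o=ori(tau,sg)
    for a,b in((P[3],.1),(P[3],.004),(.6,.004),(1.08,.004)):
        q=robot.ik(hpos(a,b,tau),o);print('lid',sg,tau,round(a,2),None if q is None else np.round(q,2))
  for t,tau in((.03,.785),(.03,.5),(1,.5),(2.05,.15)):
    q=robot.ik(gpos(t,tau),ori(tau,sg));print('rod',sg,t,tau,None if q is None else np.round(q,2))
for d in(.120,.1275,.144):
  f=lambda a:np.linalg.norm((lidb(d,0,.005,a)-[-.025,0,.09]))-.115
  a=brentq(f,.4,.9);p=lidb(d,0,.005,a);print('home',d,a,np.arctan2(p[2]-.09,-.025-p[0]))
c=robot.camera_info('top');R=cv2.Rodrigues(c['rvec'])[0];C=-R.T@c['tvec']
for n,u,v,h in(('timer',425,240,.066),('mug',211,231,.09),('block',211,307,.03)):
  r=R.T@[(u-c['cx'])/c['fx'],(v-c['cy'])/c['fy'],1];print(n,C+r*(h-C[2])/r[2])
print(W([-.095,-.2,.09]),W([.007,-.2,.15]))
E
```

```text
lid 1 0.4 0.07 [-0.51 -0.34  0.17  2.4   0.3   0.72 -0.57]
lid 1 0.4 0.07 [-0.89 -0.11  0.61  2.46  0.45  0.42 -0.69]
lid 1 0.4 0.6 [-0.9  -0.24  0.58  2.25  0.39  0.75 -0.57]
lid 1 0.4 1.08 [-0.86 -0.11  0.64  1.99  0.21  0.86 -0.35]
lid 1 0.6 0.07 None
lid 1 0.6 0.07 None
lid 1 0.6 0.6 [-0.88 -0.35  0.48  2.4   0.72  0.6  -0.92]
lid 1 0.6 1.08 [-0.88 -0.24  0.57  2.15  0.5   0.66 -0.63]
lid 1 0.785 0.07 None
lid 1 0.785 0.07 None
lid 1 0.785 0.6 [-0.72 -0.36  0.29  2.53  1.13  0.45 -1.36]
lid 1 0.785 1.08 [-0.78 -0.29  0.44  2.3   0.85  0.49 -0.99]
rod 1 0.03 0.785 None
rod 1 0.03 0.5 [ 0.07  0.12  0.35  2.43 -1.07  0.25  1.37]
rod 1 1 0.5 [-0.33  0.05  0.72  2.33 -0.59  0.36  0.86]
rod 1 2.05 0.15 [-0.48  0.43  0.92  1.91 -0.51  0.88  0.66]
lid -1 0.4 0.07 [-0.74 -0.37  0.34  2.4   0.42  0.76  2.45]
lid -1 0.4 0.07 [-0.72 -0.09  0.44  2.46  0.4   0.41  2.5 ]
lid -1 0.4 0.6 [-0.77 -0.22  0.47  2.24  0.33  0.74  2.62]
lid -1 0.4 1.08 [-0.72 -0.1   0.51  1.99  0.18  0.86  2.82]
lid -1 0.6 0.07 None
lid -1 0.6 0.07 None
lid -1 0.6 0.6 [-0.86 -0.34  0.46  2.4   0.71  0.59  2.23]
lid -1 0.6 1.08 [-0.83 -0.23  0.53  2.15  0.48  0.66  2.53]
lid -1 0.785 0.07 None
lid -1 0.785 0.07 None
lid -1 0.785 0.6 [-0.83 -0.39  0.37  2.53  1.16  0.5   1.75]
lid -1 0.785 1.08 [-0.87 -0.31  0.51  2.3   0.9   0.52  2.12]
rod -1 0.03 0.785 None
rod -1 0.03 0.5 [-0.27  0.15  0.72  2.44 -1.18  0.3  -1.66]
rod -1 1 0.5 [-0.7   0.07  1.11  2.34 -0.68  0.38 -2.19]
rod -1 2.05 0.15 [-0.59  0.5   1.09  1.91 -0.64  0.93 -2.38]
home 0.12 0.7668571848729245 1.8988946133130713
home 0.1275 0.7361743634100214 1.8245934323759156
home 0.144 0.6632496500109818 1.6544331980402747
timer [ 0.55108763 -0.24191842  0.066     ]
mug [0.56396085 0.23290176 0.09      ]
block [0.40132749 0.23790875 0.03      ]
[ 0.45666846 -0.15936481  0.09      ] [ 0.5586247  -0.16235229  0.15      ]
```

```bash
python3 - <<'E'
from rig import robot
from geo import *
import cv2
robot.gripper_to(.026)
a=P[3];o=ori(.4)
p=robot.get_state()['ee_pos'];robot.move_linear(p+[0,0,.08],.25)
robot.move_ptp(hpos(a,.1,.4),o)
print('hit',robot.move_linear(hpos(a,.004,.4),.08,o,threshold=6))
s=robot.get_state();print(s['time'],s['ee_pos'],hpos(a,.004,.4),s['force'],s['opening'])
cv2.imwrite('pics/w1.png',np.vstack([robot.grab_frame('wrist')[100:,:,::-1]]));cv2.imwrite('pics/s1.png',cv2.resize(robot.grab_frame('scene')[120:300,200:420,::-1],None,fx=3.3,fy=3.3))
E
```

```text
hit False
5.1083 [0.42365298 0.04175832 0.13181343] [0.42353157 0.041692   0.13145728] [ 0.83838747  0.24843288 -0.23321142] 0.02634689074139186
```

View pics/s1.png

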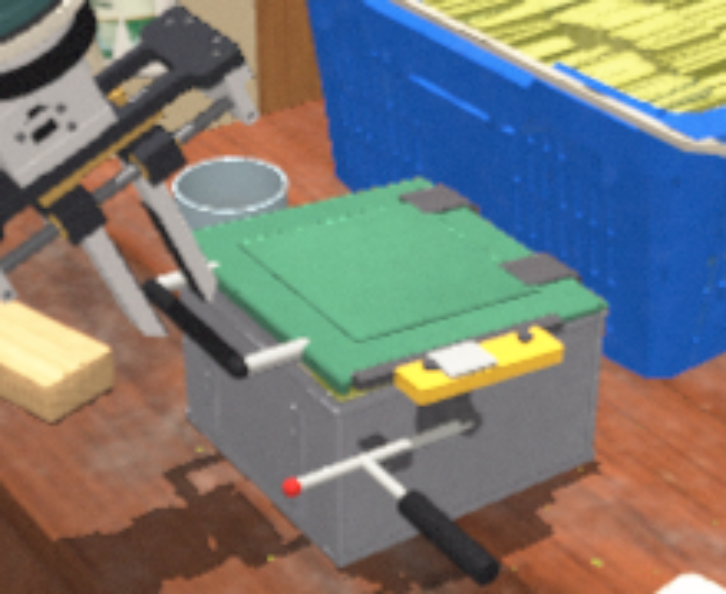

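The picture shows the two fingers straddling the black bar at about (195,325) in the crop, with the rear finger in front of the lid edge. Next I narrow the jaws and lift.

```bash
python3 - <<'E'
from rig import robot
from geo import *
import cv2
robot.gripper_to(.018)
print(robot.get_state()['force'],robot.get_state()['opening'])
a0=P[3];q0=robot.get_state()['force']
for a in np.linspace(a0,1.1,8)[0:]:
    tau=np.interp(a,[a0,1.09],[.4,.65])
    h=robot.move_linear(hpos(a,.004,tau,.003),.11,ori(tau),threshold=30)
    s=robot.get_state();print(round(a,2),h,s['force'].round(1),round(s['time'],1))
    if h:break
cv2.imwrite('pics/s2.png',cv2.resize(robot.grab_frame('scene')[70:300,200:440,::-1],None,fx=2.6,fy=2.6))
E
```

```text
[ 1.33875118 -0.23664242  0.06624474] 0.017744753141320176
0.07 False [-1.3  0.3  0.9] 5.8
0.22 False [-0.4 -0.7 -0.7] 6.3
0.36 False [ 0.2 -0.3 -0.3] 6.8
0.51 False [-0.1  0.5  0. ] 7.2
0.66 False [-1.3 -0.2  1.1] 7.7
0.81 False [-0.2  0.3 -1. ] 8.1
0.95 False [ 0.6 -0.2 -0.4] 8.6
1.1 False [ 0.4 -0.1 -0.3] 9.0
```

View pics/s2.png

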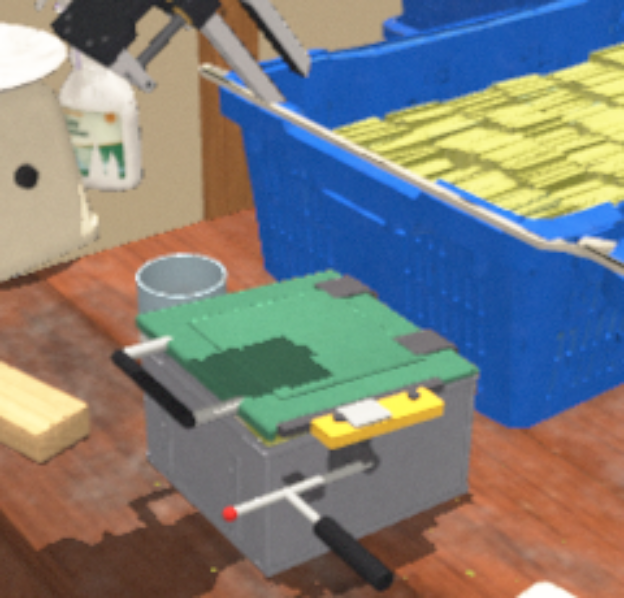

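The lid didn't follow: the fingers slid off, so they weren't deep enough or my estimate is off. I'll check it by projecting the expected tips into picture s1.

```bash
cat >> geo.py <<'E'
def proj(c,p):
    import cv2
    K=np.array([[c['fx'],0,c['cx']],[0,c['fy'],c['cy']],[0,0,1]])
    return cv2.projectPoints(np.array(p).reshape(1,3),c['rvec'],c['tvec'],K,None)[0].ravel()
E
python3 - <<'E'
from rig import robot
from geo import *
c=robot.camera_info('scene')
f=lambda p,o,k:((proj(c,p)-o)*k).round(0)
s1=lambda p:f(p,[200,120],3.3);s2=lambda p:f(p,[200,70],2.6)
o=ori(.4);p=np.array([.42365,.041758,.13181])
print('tcp',s1(p),'bar mid',s1(W(lidb(.228,0,0,P[3]))),'ends',s1(W(lidb(.228,.05,0,P[3]))),s1(W(lidb(.228,-.05,0,P[3]))))
for s in(1,-1):
  for t in (-.02,0,.019):print(s,t,s1(p+o[:,2]*t+s*.013*o[:,1]),'outer',s1(p+o[:,2]*t+s*.0255*o[:,1]))
s=robot.get_state();o=s['tool_rot'];print(s['ee_pos'],(o-ori(.65)).round(3).tolist())
for k in(1,-1):print('now',[s2(s['ee_pos']+o[:,2]*t+k*.009*o[:,1]).tolist() for t in(0,.019)])
E
```

```text
tcp [189. 323.] bar mid [191. 328.] ends [149. 289.] [237. 370.]
1 -0.02 [193. 285.] outer [211. 271.]
1 0 [207. 309.] outer [225. 296.]
1 0.019 [220. 331.] outer [237. 318.]
-1 -0.02 [156. 313.] outer [138. 326.]
-1 0 [170. 337.] outer [152. 350.]
-1 0.019 [184. 359.] outer [166. 373.]
[0.54882719 0.03796796 0.31981243] [[0.0, 0.0, -0.001], [-0.0, 0.0, -0.0], [-0.0, -0.001, -0.0]]
now [[307.0, 85.0], [320.0, 103.0]]
now [[289.0, 105.0], [303.0, 122.0]]
```

View pics/w1.png

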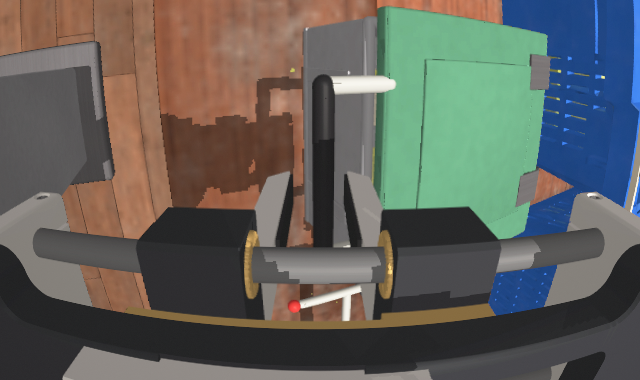

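The fingertips appear about 20–25 mm short of where the tool frame puts them: rear tip at (212,298) against a predicted (220,331). The empty lift fits that. I'll go back and reach about 22 mm deeper, guarded by force.

```bash
python3 - <<'E'
from rig import robot
from geo import *
import cv2
a=P[3]
for t in(.4,.3,.2):
    print(t,[robot.ik(hpos(a,b,t),ori(t)) is not None for b in(.1,-.012,-.018)])
t=next(t for t in(.4,.3,.2) if all(robot.ik(hpos(a,b,t),ori(t)) is not None for b in(.06,-.018)))
robot.gripper_to(.026)
robot.move_ptp(hpos(a,.07,t),ori(t))
h=robot.move_linear(hpos(a,-.018,t),.08,None,threshold=6)
s=robot.get_state();print(t,h,s['time'],s['ee_pos'],hpos(a,-.018,t),s['force'])
cv2.imwrite('pics/s3.png',cv2.resize(robot.grab_frame('scene')[130:300,220:400,::-1],None,fx=3.3,fy=3.3))
E
```

```text
0.4 [True, True, True]
0.3 [True, True, True]
0.2 [True, True, True]
0.4 False 11.475 [0.43220371 0.04150095 0.11153537] [0.4320951  0.04144107 0.11119394] [-0.26204954 -0.06524425  0.71297129]
```

View pics/s3.png

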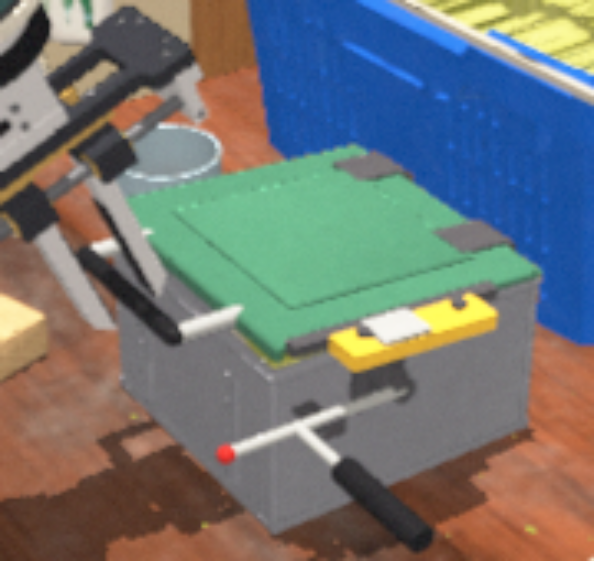

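The fingers are now around the bar with no contact force: rear tip at (160,290), front tip at (105,328), bar near (135,298). Closing on it will show whether the bar is really between the pads.

```bash
python3 - <<'E'
from rig import robot
from geo import *
f0=robot.get_state()['force']
robot.gripper_to(.006)
robot.pause(.2)
s=robot.get_state();print(s['opening'],s['force']-f0,s['moment'],s['ee_pos'])
E
```

```text
0.011353246007531981 [16.04021166 -3.29571219 -3.9935424 ] [-0.66298692 -2.77549215 -0.26617444] [0.43456894 0.04183458 0.11280814]
```

```bash
python3 - <<'E'
from rig import robot
from geo import *
import cv2
a0=P[3];dx=Rz()@[.0028,0,.0008]
for a in np.linspace(a0,1.1,9):
    tau=np.interp(a,[a0,1.09],[.4,.65])
    h=robot.move_linear(hpos(a,-.018,tau)+dx,.10,ori(tau),threshold=30)
    s=robot.get_state();print(round(a,2),h,s['force'].round(1),(s['ee_pos']-hpos(a,-.018,tau)).round(4),round(s['opening'],4),round(s['time'],1))
    if h:break
cv2.imwrite('pics/s4.png',cv2.resize(robot.grab_frame('scene')[70:300,200:440,::-1],None,fx=2.6,fy=2.6))
E
```

```text
0.07 False [-3.2  2.5  0.9] [0.0025 0.0002 0.0007] 0.0111 12.4
0.2 False [-8.5  5.3  0.7] [0.0021 0.0002 0.001 ] 0.011 12.8
0.33 False [-16.2   7.9   6.2] [0.0013 0.0002 0.0004] 0.0112 13.3
0.46 False [-31.6   4.9  14.8] [ 0.0004 -0.0002 -0.0002] 0.0108 13.7
0.58 False [-27.2   0.5  17.8] [ 0.0015 -0.0003  0.0007] 0.011 14.2
0.71 False [-9.4 -1.6  9.9] [ 0.0028 -0.0004  0.0015] 0.0111 14.6
0.84 False [-7.  -2.7  8.9] [ 0.0029 -0.0004  0.0016] 0.0113 15.1
0.97 False [-2.2 -3.5  5. ] [ 0.0028 -0.0005  0.0011] 0.0111 15.5
1.1 False [ 2.4 -5.6 -0.3] [ 0.0025 -0.0004  0.0005] 0.011 16.0
```

View pics/s4.png

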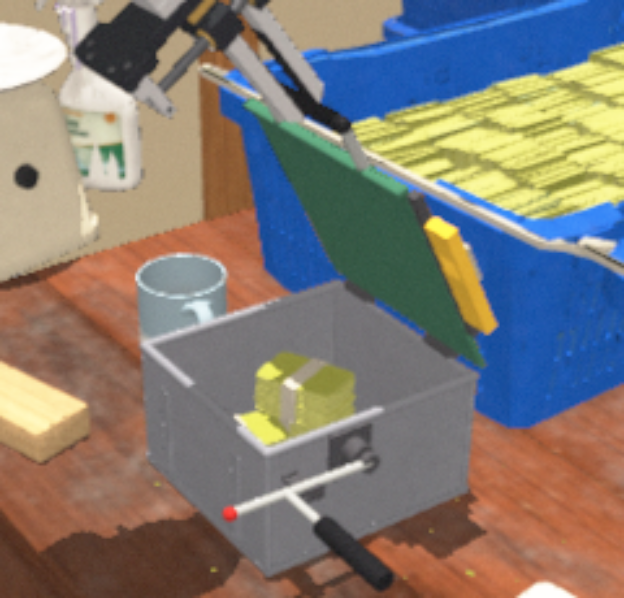

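The lid is up at about 1.1, the gripper is on the bar at (335,115) in the crop, and the rod is still stowed. Now I release the lid, grip the rod and swing it.

```bash
python3 - <<'E'
from rig import robot
from geo import *
robot.gripper_to(.03)
s=robot.get_state();robot.move_linear(s['ee_pos']-.09*s['tool_rot'][:,2],.2)
t0=P[4]
for t in(.5,.4,.3):
    if all(robot.ik(gpos(t0,t,b),ori(t)) is not None for b in(.08,-.016)):break
print('tilt',t)
robot.gripper_to(.045)
robot.move_ptp(gpos(t0,t,.08),ori(t))
h=robot.move_linear(gpos(t0,t,-.016),.1,None,threshold=6)
f0=robot.get_state()['force']
robot.gripper_to(.01);robot.pause(.1)
s=robot.get_state();print(h,s['time'],s['opening'],(s['force']-f0).round(1),(s['ee_pos']-gpos(t0,t,-.016)).round(4))
E
```

```text
tilt 0.5Traceback (most recent call last):
  File "<stdin>", line 11, in <module>
rig.PlanningError: the arm cannot follow that straight line within its joint ranges
```

```bash
python3 - <<'E'
from rig import robot
from geo import *
t0=P[4]
s=robot.get_state();print(s['qpos'].round(2),s['ee_pos'])
ok=False
for t in(.4,.3,.2):
    q=robot.ik(gpos(t0,t,.08),ori(t));q2=robot.ik(gpos(t0,t,-.016),ori(t));print(t,np.round(q,2),None if q2 is None else np.round(q2,2))
for t in(.3,.2,.1):
    robot.move_ptp(gpos(t0,t,.08),ori(t))
    try: h=robot.move_linear(gpos(t0,t,-.016),.1,None,threshold=6);ok=True;break
    except robot.PlanningError as e:print(t,e)
if ok:
    f0=robot.get_state()['force'];robot.gripper_to(.01);robot.pause(.1)
    s=robot.get_state();print(t,h,s['time'],s['opening'],(s['force']-f0).round(1),(s['ee_pos']-gpos(t0,t,-.016)).round(4),s['qpos'].round(2))
E
```

```text
[-0.67 -0.29  1.    2.45  0.21  0.38  0.16] [ 0.41910985 -0.15798034  0.16313605]
0.4 [-0.76 -0.22  1.07  2.36  0.15  0.51  0.19] [-0.5   0.3   0.97  2.37 -1.11  0.44  1.36]
0.3 [-0.88 -0.12  1.2   2.27  0.03  0.62  0.28] [-0.42  0.29  0.86  2.3  -0.77  0.48  1.01]
0.2 [-0.36  0.05  0.71  2.18 -0.14  0.74  0.41] [-0.37  0.32  0.79  2.23 -0.56  0.56  0.79]
0.3 False 21.175 0.01520544357994165 [14.3 -0.1 -2.9] [0.0021 0.     0.001 ] [-0.47  0.31  0.91  2.3  -0.81  0.49  1.05]
```

```bash
python3 - <<'E'
from rig import robot
from geo import *
import cv2
t0=P[4];dx=Rz()@[.0026,0,.0008]
for t in np.linspace(t0,2.07,10):
    tau=np.interp(t,[t0,2.07],[.3,.12])
    h=robot.move_linear(gpos(t,tau,-.016)+dx,.08,ori(tau),threshold=30)
    s=robot.get_state();print(round(t,2),h,s['force'].round(1),(s['ee_pos']-gpos(t,tau,-.016)).round(4),round(s['opening'],4),round(s['time'],1))
    if h:break
cv2.imwrite('pics/s5.png',cv2.resize(robot.grab_frame('scene')[50:300,200:440,::-1],None,fx=2.4,fy=2.4))
E
```

```text
0.03 False [-1.2 -0.1 -0.2] [ 0.0023 -0.      0.0006] 0.0152 21.4
0.26 False [-9.5 -2.3  4.2] [ 0.0015 -0.0001  0.0005] 0.0151 21.8
0.49 False [-21.2  -2.8  10.3] [ 0.0001 -0.0001 -0.0002] 0.0143 22.1
0.71 False [-40.1  -0.5  28. ] [-0.0019 -0.0002 -0.0008] 0.014 22.5
0.94 True [-26.4   4.3  25.5] [-0.007  -0.0001 -0.0025] 0.0132 22.7
```

View pics/s5.png

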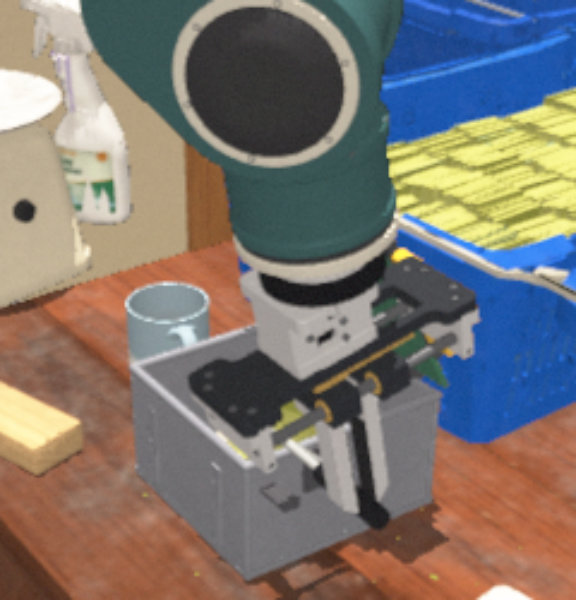

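Gripping tightly builds up radial force, which reached about 49 N, so I'll loosen the jaws to a straddle and push the rod the rest of the way. In the picture the bar is between the fingers at about (360,460), with the rod partly raised.

```bash
python3 - <<'E'
from rig import robot
from geo import *
import cv2
robot.gripper_to(.021);robot.pause(.1)
s=robot.get_state();print(s['force'].round(1),s['ee_pos'].round(4),s['opening'])
dx=Rz()@[.0026,0,.0008]
for t in np.linspace(.85,2.07,8):
    tau=np.interp(t,[.03,2.07],[.3,.12])
    h=robot.move_linear(gpos(t,tau,-.015,.0025)+dx,.08,ori(tau),threshold=15)
    s=robot.get_state();print(round(t,2),h,s['force'].round(1),(s['ee_pos']-gpos(t,tau,-.015,.0025)).round(4),round(s['opening'],4),round(s['time'],1))
    if h:break
cv2.imwrite('pics/s6.png',cv2.resize(robot.grab_frame('scene')[50:300,200:440,::-1],None,fx=2.4,fy=2.4))
E
```

```text
[-2.6  0.5  0. ] [ 0.4829 -0.1605  0.1281] 0.020884678890520456
0.85 False [-38.1  -0.1  30.1] [-0.001  -0.0006 -0.0002] 0.0213 23.5
1.02 True [-26.9   4.3  28.7] [-0.0057 -0.0006 -0.0019] 0.0216 23.7
```

There's a solid resistance again even with loose jaws, so something is in contact. I'll look at all three cameras in one composite.

```bash
python3 - <<'E'
from rig import robot
import cv2,numpy as np
s=robot.get_state();print(s['force'],s['moment'],s['ee_pos'],s['qpos'].round(2),s['effort'].round(1))
g=lambda n,a,b,c,d,w,h:cv2.resize(robot.grab_frame(n)[a:b,c:d,::-1],(w,h),interpolation=cv2.INTER_CUBIC)
sc=g('scene',140,300,240,400,400,400);tp=g('top',170,320,255,405,400,400);w=g('wrist',60,420,0,640,356,200);w2=g('wrist',200,400,220,420,200,200)
bot=np.hstack([w,w2,np.zeros((200,244,3),np.uint8)])
cv2.imwrite('pics/c7.png',np.vstack([np.hstack([sc,tp]),bot]))
E
```

```text
[-24.0379542    3.47844541  25.51175104] [0.90458739 5.16033322 0.21048215] [ 0.48927904 -0.16109827  0.13313325] [-0.63  0.34  1.09  2.12 -0.58  0.74  0.79] [ -2.4 -37.5   8.1 -42.7  -2.9  -5.5  -0.2]
```

View pics/c7.png

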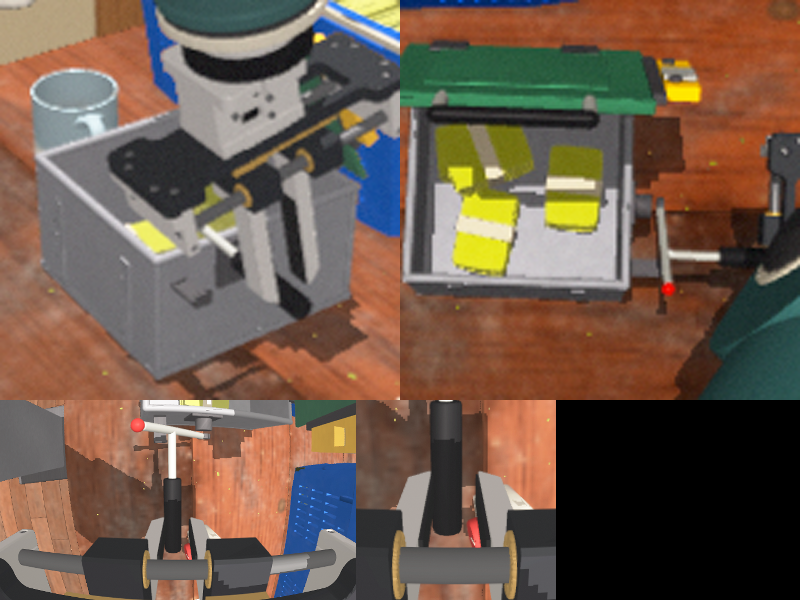

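The rod is at about 0.85 and the bar is between the fingers, with nothing else touching. The pads are very grippy and my arc runs about 3 mm inside the true one, so the force is purely radial. I'll re-reference, then follow the arc with a radial force correction.

```bash
cat > ball.py <<'E'
from rig import robot
from geo import *
import cv2
from scipy.optimize import least_squares
def ball():
    obs=[]
    for n in('scene','top'):
        im=cv2.cvtColor(robot.grab_frame(n),cv2.COLOR_RGB2HSV);c=robot.camera_info(n)
        m=cv2.inRange(im,(0,190,120),(5,255,255))|cv2.inRange(im,(175,190,120),(180,255,255))
        k,l,st,ce=cv2.connectedComponentsWithStats(m)
        path=np.array([proj(c,W(rodb(.115,-.115,t))) for t in np.linspace(0,2.35,60)])
        for i in range(1,k):
            d=np.linalg.norm(path-ce[i],axis=1)
            if d.min()<8 and 4<st[i,4]<120: obs.append((n,ce[i],c));print(n,ce[i].round(1),st[i,4],'theta',round(np.linspace(0,2.35,60)[d.argmin()],2))
    return obs
E
python3 - <<'E'
from ball import *
robot.gripper_to(.024);robot.pause(.1)
s=robot.get_state();tau=np.arcsin((Rz().T@s['tool_rot'][:,2])[0])
piv=W([-.025,-.2,.09]);
rel=Rz().T@(s['ee_pos']-.015*s['tool_rot'][:,2]-piv);print('relaxed',rel,np.hypot(rel[0],rel[2]),np.arctan2(rel[2],-rel[0]),s['force'].round(1),tau)
ball()
th=np.arctan2(rel[2],-rel[0]);rr=np.hypot(rel[0],rel[2]);off=(rr-.07)*np.array([-np.cos(th),0,np.sin(th)])
for t in np.arange(th+.1,2.1,.11):
    ta=np.interp(t,[th,2.07],[tau,.12])
    h=robot.move_linear(gpos(t,ta,-.015,.003)+Rz()@off,.06,ori(ta),threshold=25)
    s=robot.get_state();F=Rz().T@s['force'];rh=np.array([-np.cos(t),0,np.sin(t)]);Fr=F@rh
    print(round(t,2),h,s['force'].round(1),'Fr',round(Fr,1),off.round(4),round(s['time'],1))
    off=off+rh*np.clip(Fr/9000,-.003,.003)
    if h:break
ball()
E
```

```text
relaxed [-0.04008724 -0.00086144  0.05747713] 0.0700757287338339 0.9617859330878792 [-9.5 -1.2  7.5] 0.20302801782626922
top [355.  278.1] 20 theta 0.84
1.06 False [-0.6 -0.   0. ] Fr 0.3 [-0.      0.      0.0001] 24.7
1.17 False [-0.6  0.7  0.5] Fr 0.7 [-0.0001  0.      0.0001] 25.0
1.28 False [-0.1 -0.6 -0.5] Fr -0.5 [-0.0001  0.      0.0002] 25.3
1.39 False [-0.  -0.1 -0.2] Fr -0.2 [-0.0001  0.      0.0001] 25.5
1.5 False [0.2 0.  0.2] Fr 0.2 [-0.0001  0.      0.0001] 25.8
1.61 False [-0.5 -0.8  0.1] Fr 0.1 [-0.0001  0.      0.0001] 26.1
1.72 False [ 0.  -0.5 -0.4] Fr -0.4 [-0.0001  0.      0.0001] 26.4
1.83 False [-0.3  0.5  0.1] Fr 0.0 [-0.0001  0.      0.0001] 26.6
1.94 False [-0.8 -0.2 -0.9] Fr -1.1 [-0.0001  0.      0.0001] 26.9
2.05 False [ 0.6 -0.8  0.1] Fr 0.3 [-0.0001  0.     -0.    ] 27.2
top [357.3 214.4] 17 theta 2.03
```

The rod is at about 2.03 and the forces stayed near zero. I'll withdraw and return to the handle.

```bash
python3 - <<'E'
from ball import *
s=robot.get_state();n=s['tool_rot'];
robot.move_linear(s['ee_pos']-.003*n[:,1],.05)
robot.gripper_to(.03)
p=robot.get_state()['ee_pos'];robot.move_linear(p-.11*n[:,2],.25,threshold=8)
robot.move_linear(W([-.16,-.2,.36]),.3,threshold=8)
ball()
tau=.65;dx=Rz()@[.0025,0,.0005]
robot.move_ptp(hpos(1.1,.07,tau)+dx,ori(tau))
h=robot.move_linear(hpos(1.1,-.018,tau)+dx,.12,None,threshold=6)
robot.gripper_to(.022)
s=robot.get_state();print(h,s['time'],s['force'].round(1),(s['ee_pos']-hpos(1.1,-.018,tau)).round(4),s['opening'])
E
```

```text
scene [365.2 190.4] 14 theta 1.99
top [357.3 214.4] 17 theta 2.03
False 32.5083 [-0.5  0.   1.4] [ 0.0025 -0.0001  0.0008] 0.02159297171603074
```

```bash
python3 - <<'E'
from ball import *
tau=.65;off=np.array([.0025,0,.0005]);gap=-.005
o=ori(tau)
robot.move_linear(hpos(1.1,-.018,tau,gap)+Rz()@off,.04,o,threshold=5)
seq=list(np.arange(1.06,.94,-.04))+list(np.arange(.93,.80,-.02))+list(np.arange(.80,.62,-.005))
big=0
for a in seq:
    h=robot.move_linear(hpos(a,-.018,tau,gap)+Rz()@off,.06 if a>.94 else .03,o,threshold=9)
    s=robot.get_state();F=Rz().T@s['force'];rh=np.array([-np.cos(a),0,np.sin(a)]);th=np.array([np.sin(a),0,np.cos(a)])
    Fr,Ft=F@rh,F@th
    print(round(a,3),h,'Ft %.1f Fr %.1f'%(Ft,Fr),(Rz().T@(s['ee_pos']-hpos(a,-.018,tau,gap))-off).round(4),round(s['time'],1))
    off=off+rh*np.clip(Fr/9000,-.001,.001)
    if h or Ft>7:break
    if s['time']>55:break
ball()
E
```

```text
1.06 False Ft -0.2 Fr -0.2 [-0.0004 -0.     -0.0002] 33.1
1.02 False Ft 0.5 Fr -0.2 [-0.0004 -0.     -0.0003] 33.4
0.98 False Ft -0.3 Fr -0.2 [-0.0004 -0.     -0.0003] 33.7
0.94 False Ft 0.2 Fr -0.5 [-0.0002 -0.     -0.0002] 34.1
0.93 False Ft 0.5 Fr -0.7 [-0.0001 -0.     -0.0001] 34.4
0.91 False Ft -0.0 Fr 0.8 [-0.0003 -0.     -0.0003] 34.7
0.89 False Ft -0.1 Fr 0.4 [-0.0003 -0.     -0.0002] 35.0
0.87 False Ft 0.5 Fr 0.1 [-0.0001 -0.     -0.0001] 35.3
0.85 False Ft 0.2 Fr 0.0 [-0.0004 -0.     -0.0004] 35.6
0.83 False Ft 1.1 Fr -0.8 [-0.0003 -0.     -0.0004] 35.9
0.81 False Ft 0.3 Fr 0.3 [-0.0003 -0.0001 -0.0003] 36.2
0.8 False Ft 0.9 Fr 0.4 [-0.0002 -0.0001 -0.0002] 36.4
0.795 False Ft 0.9 Fr -0.2 [-0. -0. -0.] 36.7
0.79 False Ft 0.8 Fr 0.7 [-0.0001  0.     -0.    ] 36.9
0.785 False Ft 1.1 Fr -0.5 [-0.0001 -0.     -0.0001] 37.2
0.78 False Ft 1.4 Fr -0.1 [-0.0001  0.     -0.0001] 37.4
0.775 False Ft 0.4 Fr 0.9 [-0.0001  0.     -0.0001] 37.7
0.77 False Ft 0.1 Fr -1.3 [-0.0001 -0.     -0.0001] 37.9
0.765 False Ft 0.6 Fr 0.5 [-0.0001  0.     -0.    ] 38.2
0.76 False Ft 1.7 Fr -0.4 [-0.0001 -0.     -0.0001] 38.4
0.755 False Ft 0.8 Fr 0.2 [-0.0001  0.     -0.0001] 38.7
0.75 False Ft 1.0 Fr 0.2 [-0.0001 -0.     -0.0001] 38.9
0.745 False Ft 1.0 Fr 0.2 [-0. -0. -0.] 39.2
0.74 False Ft 3.4 Fr 0.3 [0.0001 0.     0.0001] 39.4
0.735 False Ft 3.9 Fr 0.8 [-0.  0.  0.] 39.7
0.73 False Ft 2.8 Fr -0.8 [-0.0001  0.     -0.0001] 39.9
0.725 False Ft 2.2 Fr 1.4 [-0.0001  0.     -0.0001] 40.2
0.72 False Ft 2.8 Fr -2.2 [-0.0001 -0.     -0.0001] 40.4
0.715 False Ft 3.2 Fr 0.7 [-0.0001  0.     -0.0001] 40.7
0.71 False Ft 3.6 Fr -1.3 [0.0001 0.0001 0.0001] 40.9
0.705 False Ft 5.2 Fr 3.2 [0.0003 0.0001 0.0004] 41.2
0.7 False Ft 7.1 Fr -7.2 [0.0007 0.0001 0.0007] 41.4
```

The force has risen to 7 N at about 0.70. I'll check whether the ball is in the hole, using my last look.

```bash
python3 - <<'E'
from ball import *
s=robot.get_state();print(s['force'].round(1),s['time'])
a=cv2.resize(robot.grab_frame('scene')[120:270,290:390,::-1],(400,600),interpolation=cv2.INTER_CUBIC)
b=cv2.resize(robot.grab_frame('top')[180:330,300:400,::-1],(400,600),interpolation=cv2.INTER_CUBIC)
cv2.imwrite('pics/c8.png',np.hstack([a,b]))
c=robot.camera_info('scene');d=robot.camera_info('top')
for A in(.68,.70,.72,.74,.8):
  print(A,'cap/rail end F,R',[ (4*(proj(c,W(lidb(x,-.127,0,A)))-[290,120])).round().tolist() for x in(.164,.065)],'grip per theta')
for t in(1.5,1.65,1.75,1.83,1.9,2.0):print(t,'grip outer',(4*(proj(c,W(rodb(.07,-.23,t)))-[290,120])).round(),'top',(4*(proj(d,W(rodb(.07,-.23,t)))-[300,180])).round())
E
```

```text
[10.3 -1.1  1.4] 41.5333
0.68 cap/rail end F,R [[218.0, 288.0], [349.0, 362.0]] grip per theta
0.7 cap/rail end F,R [[222.0, 282.0], [351.0, 359.0]] grip per theta
0.72 cap/rail end F,R [[227.0, 275.0], [352.0, 357.0]] grip per theta
0.74 cap/rail end F,R [[231.0, 268.0], [354.0, 355.0]] grip per theta
0.8 cap/rail end F,R [[245.0, 249.0], [359.0, 348.0]] grip per theta
1.5 grip outer [371. 512.] top [446. 264.]
1.65 grip outer [391. 504.] top [446. 244.]
1.75 grip outer [404. 500.] top [446. 231.]
1.83 grip outer [414. 498.] top [445. 221.]
1.9 grip outer [422. 498.] top [445. 213.]
2.0 grip outer [433. 498.] top [444. 201.]
```

View pics/c8.png

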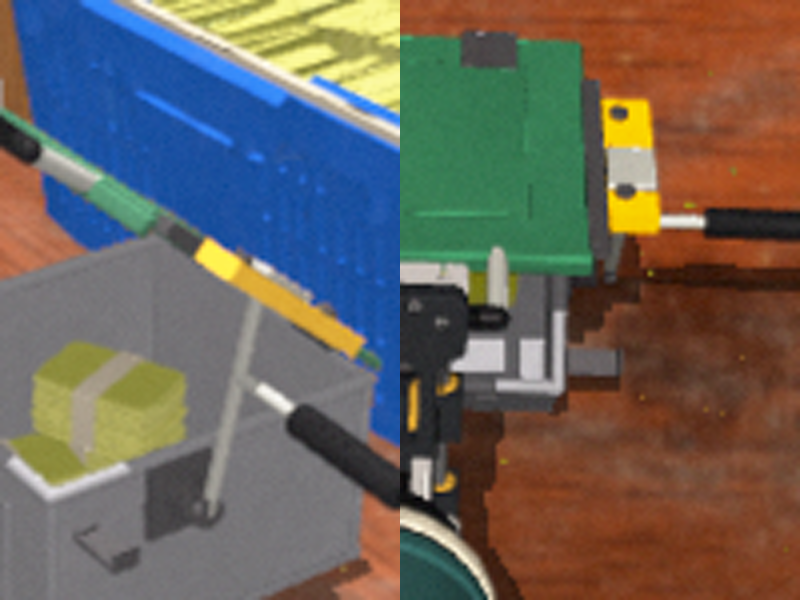

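The last picture shows the rod running up into the underside of the yellow rail at (258,300) with no red visible. The grip centreline at row ~222 in the top view gives a rod angle of about 1.82, which matches home (1.825, lid 0.736) for the cap I measured. A slightly firmer press should confirm the dead stop.

```bash
python3 - <<'E'
from ball import *
a=.73;rh=Rz()@[-np.cos(a),0,np.sin(a)];th=Rz()@[np.sin(a),0,np.cos(a)]
s=robot.get_state();p=s['ee_pos'].copy();p0=p.copy();avg=lambda:np.mean([(robot.pause(.03),robot.get_state()['force'])[1] for _ in range(5)],0)
F=avg();print('Ft %.1f Fr %.1f'%(F@th,F@rh),s['opening'])
p=p-th*.0005+rh*np.clip(F@rh/9000,-.0008,.0008)
for i in range(8):
    robot.move_linear(p,.02,threshold=8)
    F=avg();s=robot.get_state();print('Ft %.1f Fr %.1f'%(F@th,F@rh),'moved t %.4f r %.4f'%((s['ee_pos']-p0)@th,(s['ee_pos']-p0)@rh),round(s['opening'],4),round(s['time'],1))
    if F@th>9.2:break
    p=p-th*.0005
E
```

```text
Ft 8.4 Fr -7.6 0.02208670205806838
Ft 6.8 Fr -1.4 moved t -0.0001 r -0.0008 0.0222 42.2
Ft 8.2 Fr -2.5 moved t -0.0002 r -0.0008 0.022 42.6
Ft 10.0 Fr -2.5 moved t -0.0003 r -0.0008 0.022 43.0
```

Dead stop: the force climbed to 10 N with under 0.3 mm of motion. Now I back off, withdraw and check.

```bash
python3 - <<'E'
from ball import *
s=robot.get_state();n=s['tool_rot'];k=n[:,1]*np.sign(n[2,1])
def yellow():
    r=[]
    for nm in('scene','top'):
        im=cv2.cvtColor(robot.grab_frame(nm),cv2.COLOR_RGB2HSV);c=robot.camera_info(nm);u,v=proj(c,W(lidb(.115,-.115,.01,.73))).astype(int)
        m=cv2.inRange(im[v-22:v+22,u-22:u+22],(20,200,100),(30,255,255));y,x=np.nonzero(m);r+=[round(x.mean(),2),round(y.mean(),2),len(x)]
    return r
print(yellow())
robot.move_linear(s['ee_pos']+k*.0048,.04)
robot.gripper_to(.034)
s=robot.get_state();print('free',s['force'].round(1));print(yellow())
h=robot.move_linear(s['ee_pos']-.1*n[:,2],.2,threshold=8)
p=robot.get_state()['ee_pos'];robot.move_linear(p+[-.03,0,.06],.2)
robot.pause(.5);print(h,robot.get_state()['force'].round(1),robot.get_state()['time'],yellow());ball()
c=robot.camera_info('scene');d=robot.camera_info('top')
for n_,cc in(('scene',c),('top',d)):
    im=robot.grab_frame(n_);cv2.imwrite(f'pics/end_{n_}.png',im[...,::-1])
# bystander / lid change vs start
for n_,boxes in(('top',{'mug':(190,205,245,255),'timer':(408,228,444,262),'block':(178,285,243,328)}),):
    A=cv2.imread(f'pics/{n_}0.png').astype(int);B=cv2.imread(f'pics/end_{n_}.png').astype(int)
    for m,(x0,y0,x1,y1) in boxes.items():print(m,np.abs(A[y0:y1,x0:x1]-B[y0:y1,x0:x1]).mean().round(2))
E
```

```text
[np.float64(nan), np.float64(nan), 0, np.float64(22.39), np.float64(25.58), 250]
free [0.5 0.4 0.4]
[np.float64(nan), np.float64(nan), 0, np.float64(22.35), np.float64(25.69), 245]<stdin>:7: RuntimeWarning: Mean of empty slice.
  ret = ret.dtype.type(ret / rcount)
Traceback (most recent call last):
rig.PlanningError: the arm cannot follow that straight line within its joint ranges
```

```bash
python3 - <<'E'
from ball import *
s=robot.get_state();n=s['tool_rot']
for d in(.08,.06,.045):
    try: h=robot.move_linear(s['ee_pos']-d*n[:,2],.15,threshold=8);print(d,h);break
    except robot.PlanningError:pass
p=robot.get_state()['ee_pos'];robot.move_ptp(p+[-.02,0,.08],ori(.35))
robot.pause(.5);s=robot.get_state();print(s['force'].round(1),s['time'],s['ee_pos']);ball()
for n_ in('scene','top'):cv2.imwrite(f'pics/end_{n_}.png',robot.grab_frame(n_)[...,::-1])
def cen(f,c,u,v):
    im=cv2.cvtColor(cv2.imread(f),cv2.COLOR_BGR2HSV)[v-22:v+22,u-22:u+22];y,x=np.nonzero(cv2.inRange(im,(20,200,100),(30,255,255)));return x.mean().round(2),y.mean().round(2),len(x)
u,v=proj(robot.camera_info('top'),W(lidb(.115,-.115,.01,.73))).astype(int);print('rail',cen('pics/end_top.png',0,u,v))
A=cv2.imread('pics/top0.png').astype(int);B=cv2.imread('pics/end_top.png').astype(int)
for m,(x0,y0,x1,y1) in{'mug':(190,205,245,250),'timer':(408,228,444,262),'block':(178,285,243,328)}.items():print(m,np.abs(A[y0:y1,x0:x1]-B[y0:y1,x0:x1]).mean().round(2))
E
```

```text
0.06 False
[-0.6  0.  -0.4] 45.6083 [0.43613299 0.04085303 0.37246432]
rail (np.float64(22.36), np.float64(25.75), 244)
mug 2.81
timer 3.06
block 5.0
```

```bash
python3 -c "
from rig import robot
robot.pause(.3);robot.sign_off()"
```

```text
the job is handed in; nothing more can be done
```

The lid is propped open on the rod, with the gripper clear of it, and I handed the job in at about 46 s. I lifted the lid by its handle to about 1.1 rad and swung the rod back to about 2.0. Then I lowered the lid until it stopped dead. At the stop I pressed about 10 N at the handle, and it moved less than 0.3 mm.

**Final checks**
- **Ball home:** just before the final press, no red was visible and the rod ran up into the rail. The rod angle read about 1.82 rad, which matches the home position for the hole I measured by sight (rod 1.825, lid about 0.736).
- **Lid after release:** the rail moved less than 0.2 px in the top view, and the force on the tool was near zero.
- **Mug, timer and block:** they look unmoved by top-view image difference only. I had no picture views left for a last look.

**What went wrong or disagreed**
- **First lift:** it missed because the fingertips sat about 20 mm short of where the tool frame put them. I reached deeper and it worked.
- **Rod swing:** the first two pushes built up a sideways load of roughly 49 N at the tool. I then re-referenced the path, and it went on with about 1 N.
- **Lid lowering:** the force rose gradually over the last 0.04 rad of commanded motion. The commanded angle ended near 0.70, against about 0.735 from geometry. I put this down to slip or position error.

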